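# Tip up the square soapstone slab and stand it in the drying stand

### The job

Press down the end of the square soapstone slab that overhangs the black rubber mat, so that it tips over the rail's edge and comes to rest leaning on it, one end down on the mat and the other raised. Then take it by its raised end, stand it upright at the middle of the slot in the pale wooden drying stand, square with the slot and down on its floor, and let go. Leave the round slab lying where it is.

Things in the scene. Friction and masses are not known exactly. Their poses are not given: they have to be found in the camera images.
- slab: Square pale soapstone slab, 100 (x) x 90 (y) x 8 mm, about 0.2 kg, loose, too wide to grip across. Origin: centre of underside; x points to the end over the mat (rail's +x within 0.06 rad), z up at first. Lies flat on the rail, +x end 42-46 mm past the tipping edge, nearly balanced. When tipped it leans 55 to 75 deg from level: +x end down on the mat, -x end raised 85-100 mm, over the rail.
- disc: Round slab of the same stone, 100 mm in diameter, 8 mm thick, loose, lying on the same rail about 150 mm beside the square one, on either side, overhanging likewise. To be left alone. Origin: centre of its underside.
- rail: Fixed rail: bar 280 mm long in y, 54 high, 40 deep (x -40 to 0), dark wood with a grippy black rubber front 12 mm thick; rubber mat 2 mm thick on the bench at x 0 to 60. Origin: on the bench under the middle of the tipping edge, the bar's top edge on +x (away from the robot). z up. To tip a slab, press lightly (under 10 N) 25-42 mm past the edge and go straight down to 20 mm over the bench.
- stand: Fixed pale wooden drying stand, base 64 (x) x 130 (y) x 10 mm, two upright boards 20 mm thick, tops 55 mm above the bench. Between them one slot, 22 mm wide in x, 130 mm long in y, floor 10 mm above the bench. Origin: on the bench under the middle of the slot; z up. The slab stands in it with its 8 mm thickness across the slot (along x).
Things that resemble listed ones, but are neither listed nor needed, are in the scene too. What is shaped like the slab but pink or turquoise is not meant.

How it is judged (in metres and radians):
On the way:
1. the square slab has been tipped up and rests leaning on the rail's edge, one end down on the mat (angle between slab's own z axis and vertical between 0.85 and 1.6 rad and x of slab in the frame of rail between -0.03 and 0.03 m and height (world z) of slab below 0.065 m and contact force between slab and rail above 0.05 N and linear speed of slab below 0.05 m/s), for 0.2 s.
At the end, for the whole second after the job is handed in: The square slab stands at rest in the slot of the drying stand, on the slot's floor (its centre 45 to 72 mm above the bench), within 20 degrees of upright, its centre within 25 mm of the middle along the slot and 15 mm across it, its face square to the slot within 25 degrees (angle between slab's own z axis and vertical between 1.22 and 1.92 rad and angle between the z axis of slab and the x axis of stand, either way round below 0.45 rad and x of slab in the frame of stand between -0.015 and 0.015 m and y of slab in the frame of stand between -0.025 and 0.025 m and height (world z) of slab between 0.045 and 0.072 m and linear speed of slab below 0.02 m/s); the robot touches nothing.
It fails at once if the round slab is shifted by more than 25 mm or tipped (distance of disc from where it was at the start of the episode above 0.025 m or angle between disc's own z axis and vertical above 0.35 rad).
It also fails if it takes over 54 s, if anything falls off the work surface, if the arm or the gripper's body presses on something with over 40 N, if the wrist force passes 120 N, or if a joint passes its speed limit or range.

### The arm

A 6-joint arm with a two-finger parallel gripper is mounted at the origin on the work surface. World frame = base frame: x ahead of the robot, y to its left, z up, the work surface at z = 0. Lengths are in mm, angles in rad, forces in N, time in s.
With the tool pointing down it reaches from about 425 to 950 mm from the base axis. Payload 3.5 kg.
Tool frame: the origin (TCP) lies midway between the tips of the shut fingers; the grasp point (between the pads) lies 19 mm behind it; z points along the fingers, y is the direction in which the jaws open and shut (so a half turn about z gives the same grasp; the last joint's range is limited). The gripper opens to 85 mm and grips with 20 to 120 N. Pads are 22 mm wide; open, the fingers measure 114 mm over their backs; the gripper's body (76 mm by 85 mm) begins 54 mm behind the grasp point. The pads swing forward as they close: fully open they stand 13 mm farther back than shut.
Start: joints at [-1.288, 0.286, 1.577, -0, 1.279, -0.15], TCP at [283.125, -612.737, 231.325] pointing down, gripper open.
Joint ranges: [-2.77, 2.77], [-0.9, 2.22], [0.21, 2.48], [-1.53, 4.67], [0.24, 2.81], [-2.84, 2.84]. Speed limits (rad/s): [2.79, 2.79, 3.14, 3.14, 3.14, 3.14].

### API

Orientations are given as a unit quaternion [w, x, y, z].
In Python, from plant import env gives the robot as it stands.
- The arm moves only by the tool move_arm, never from a script. Its arguments are lists of equal length, an entry for each row: "hand": the finger opening in m, from 0 to 0.0854; "dp": the shift along the tool's x, y, z in m, a list of three; "twist": the turn about the tool's z in rad. A call has 1 to 12 rows; each row is the pose to reach, as a shift and turn from the pose commanded when the call began, along the tool's axes at that moment; what a row does not reach only later rows make up. A row lasts 1/12 s, in which the tool goes at most 41.7 mm and 7.16 degrees, less where a joint would pass 70% of its speed; a pose out of reach is approached as far as the arm can. A call with a gripper value outside its range is refused whole. The fingers move at their own pace and stop on an object; "grip_force" is the grip in N (left out, the last holds). Time passes only in rows, so rows that repeat a pose let the fingers close. It gives the time, the measured TCP pose, the force and the opening at its end, in the units of the state.
- env.sense(): the state, without advancing time (a new reading comes with each control period).
- env.grab_frame(name): name is "scene" or "top"; returns (picture, depth): 480x640x3 uint8, blue, green, red; 480x640 float32, mm along the optical axis (not along the pixel's ray), 0 where there is no reading.
- env.calibration(name): a dict with "fx", "fy", "cx", "cy" (pixels), "distortion" ([k1, k2, p1, p2, k3] as OpenCV has them; the pictures are not rectified), "cam_to_world" (4x4, takes a point from camera to world coordinates). Camera axes: x right, y down, z forward; pixel columns grow to the right and rows downward; lengths in mm; the calibration is good to about 2 mm. A picture is of the moment at which its call begins. calibration takes no time and is no camera call.
- env.hand_in(): hands the job in, once; it reports no verdict.
Trained networks look in the newest picture that a camera, given by its name, has taken for a name from the list of things; names that differ only in an ending like _2 or _b are one class to them, and where a whole thing is asked for, a point or a joint stands for the part that bears it (a point fixed in the world has none). Each returns a list of dicts, best first, with "p" (0 to 1); they miss things now and then, are a little off and sometimes report something else, mostly with a low value. They report only what shows in the picture. A call takes as long as a camera call. They do not tell look-alikes from the thing itself.
- env.boxes_of(query, camera): "location" ([row, column] in pixels, amid what is visible of it).
- env.silhouettes(query, camera): "pixels" (480x640 bool, what is visible of it) and "location" ([row, column] in pixels, amid what is visible of it).
The state is a dict: "t": time; "qpos": joint angles; "qvel": joint speeds; "joint_torque": joint torques, N m; "tcp_pos": TCP position; "tcp_rot": TCP orientation; "force": force on the tool from outside, world axes, zero at the start; "moment": the same for the moment, N m; "opening": opening from 0.0 (shut) to 1.0 (fully open).
Only numpy, scipy, OpenCV 4.12 (cv2) and the standard library are available. Lean on these libraries where they do the work, as an engineer would, in place of code of your own. Each camera call takes 0.05 s, during which the arm holds its last target.

## Working session

There is one attempt and no reset: what is moved stays moved. The work goes in short steps, Python scripts to look and compute and a tool call to move; the robot and the scene stay as the last step left them, time stands still between calls to the robot, and variables do not carry over. Pictures are saved under pics/ and viewed, and the job is handed in when it is done.

Besides the shell and the picture viewer there is one more tool, called after ">>>" as a command line: name --pt "numbers of a row" for each row, then --argument value for the rest. move_arm: Moves the arm, as the interface text tells. Its arguments: {"type":"object","properties":{"hand":{"type":"array","items":{"type":"number"}},"dp":{"type":"array","items":{"type":"array","items":{"type":"number"}}},"twist":{"type":"array","items":{"type":"number"}},"grip_force":{"type":"number"}},"required":["hand","dp","twist"]}

```bash
ls; mkdir -p pics; cat > h.py <<'E'
import numpy as np, cv2
from plant import env
def pt(cam,rc,depth):
    c=env.calibration(cam); K=np.array([[c['fx'],0,c['cx']],[0,c['fy'],c['cy']],[0,0,1]])
    rc=np.atleast_2d(rc).astype(float)
    u=cv2.undistortPoints(rc[:,::-1].reshape(-1,1,2).copy(),K,np.array(c['distortion'],float)).reshape(-1,2)
    d=np.atleast_1d(depth)
    P=np.c_[u*d[:,None],d,np.ones(len(d))]
    return (P@np.array(c['cam_to_world']).T)[:,:3]
def cloud(cam,mask,depth):
    r=np.argwhere(mask&(depth>0)); return pt(cam,r,depth[r[:,0],r[:,1]])
E
python3 - <<'E'
from h import *
for n in ["scene","top"]:
    im,d=env.grab_frame(n); cv2.imwrite(f'pics/{n}0.png',im); np.save(f'{n}0.npy',d)
    for q in ["slab","disc","rail","stand"]:
        for r in env.silhouettes(q,n):
            P=cloud(n,r['pixels'],d)
            print(n,q,round(r['p'],2),r['location'],r['pixels'].sum(),np.median(P,0).round(),np.percentile(P,2,axis=0).round(),np.percentile(P,98,axis=0).round())
print(env.sense())
E
```

```text
pics
scene slab 0.88 [309.8, 333.7] 2157 [623. 200.  62.] [572. 151.  27.] [670. 242.  65.]
scene slab 0.88 [391.5, 391.9] 2457 [628. 371.   8.] [572. 317.   4.] [682. 424.  11.]
scene slab 0.87 [242.3, 359.1] 1276 [420.  44.   8.] [368.  -7.   1.] [468.  87.  11.]
scene slab 0.85 [352.7, 464.1] 2136 [468. 415.   7.] [415. 363.   4.] [520. 464.  11.]
scene slab 0.56 [297.3, 400.6] 1666 [457. 223.   8.] [406. 168.   1.] [504. 275.  11.]
scene disc 0.88 [261.4, 293.1] 1328 [608.  50.  62.] [563.   4.  57.] [652.  93.  65.]
scene rail 0.95 [317.3, 305.0] 3898 [643. 136.   3.] [580. -16.  -1.] [686. 261.  56.]
scene stand 0.69 [185.9, 266.6] 1570 [ 497. -222.   40.] [ 446. -300.    0.] [ 527. -171.   56.]
top slab 0.82 [211.0, 146.5] 2244 [624. 367.   9.] [572. 315.   4.] [678. 420.  13.]
top slab 0.78 [210.4, 226.6] 2637 [617. 194.  63.] [569. 150.  55.] [668. 238.  67.]
top slab 0.61 [290.3, 118.1] 2429 [463. 411.   8.] [412. 361.   3.] [515. 462.  13.]
top slab 0.58 [300.1, 216.1] 2522 [452. 219.   9.] [404. 167.   4.] [501. 271.  13.]
top disc 0.84 [213.3, 308.9] 2229 [603.  44.  63.
[... 211 characters left out ...]
60.]
{'t': 0.5, 'qpos': array([-1.28800941e+00,  2.86309322e-01,  1.57672973e+00, -2.41987450e-06,
        1.27853622e+00, -1.50016308e-01]), 'qvel': array([ 7.94457604e-04, -6.49379570e-05, -2.16851147e-03, -1.00014296e-03,
       -6.96611994e-04,  5.10321424e-04]), 'joint_torque': array([ 4.76265686e-04, -4.05448508e+01, -2.92559427e+01, -8.59357897e-05,
        1.06504991e-03, -7.00169650e-06]), 'tcp_pos': array([ 283.11978819, -612.74226336,  231.30252401]), 'tcp_rot': array([ 8.74854071e-06,  9.76676330e-01,  2.14716899e-01, -5.79561634e-07]), 'force': array([-0.23278629, -0.63670552, -0.25975766]), 'moment': array([-0.00823474,  0.05233784, -0.02408379]), 'opening': 1.0004585963579915}
```

View pics/scene0.png

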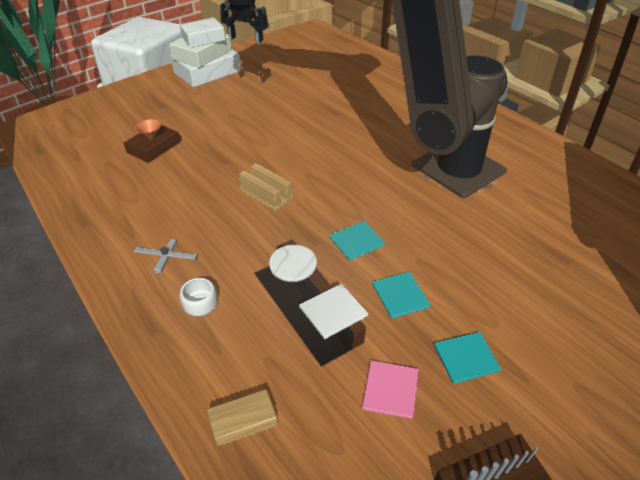

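View pics/top0.png

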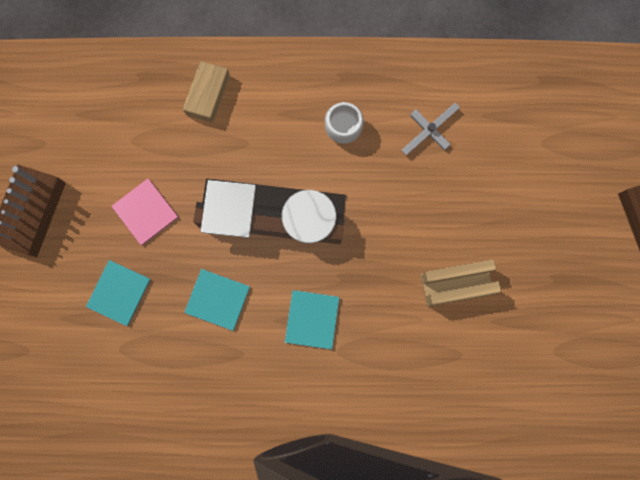

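```bash
python3 - <<'E'
from h import *
for n in ["scene","top"]:
    im,d=env.grab_frame(n)
    for q in ["slab","disc","rail","stand"]:
        for r in env.silhouettes(q,n)[:5]:
            m=cv2.erode(r['pixels'].astype(np.uint8),np.ones((1,1)))>0
            P=cloud(n,m,d)
            if q=='slab' and abs(np.median(P[:,2])-63)>10: continue
            for nm,lo,hi in ([('top',50,75)] if q!='rail' else [('top',48,60),('mat',-3,6)]):
                Q=P[(P[:,2]>lo)&(P[:,2]<hi)]
                if len(Q)<20: continue
                (c,s,a)=cv2.minAreaRect(Q[:,:2].astype(np.float32))
                print(n,q,nm,len(Q),np.round(c,1),np.round(s,1),round(a,1),'z',np.median(Q[:,2]).round(1))
                if q=='stand':
                    # split boards
                    R=cv2.boxPoints((c,s,a)); print(R.round(0).tolist())
    v=im.copy()
    np.save(n+'d.npy',d)
im=cv2.imread('pics/top0.png')
cv2.imwrite('pics/topc.png',np.hstack([cv2.resize(im[170:250,180:360],(720,320),interpolation=cv2.INTER_CUBIC)]))
cv2.imwrite('pics/topst.png',cv2.resize(im[250:315,415:510],(760,520),interpolation=cv2.INTER_CUBIC))
E
```

```text
scene slab top 2066 [619.5 196.2] [ 93.5 101.9] 84.5 z 61.9
scene disc top 1354 [605.5  46.2] [98.6 98.7] 51.1 z 62.0
scene rail top 727 [619.1 118.8] [283.4  84. ] 83.0 z 53.9
scene rail mat 2626 [611.9  94.5] [334.  129.2] 83.2 z 1.7
scene stand top 545 [ 487.1 -238.7] [ 66.  135.4] 9.5 z 53.4
[[443.0, -177.0], [466.0, -311.0], [531.0, -300.0], [509.0, -167.0]]
top slab top 2550 [618.3 194.7] [ 91.3 100.6] 83.9 z 63.0
top disc top 2206 [604.1  44.5] [98.6 97.8] 46.4 z 63.3
top rail top 1118 [615.5 117.8] [280.9  78.6] 83.3 z 55.0
top rail mat 1045 [628.5 121.2] [296.1 101.7] 82.8 z 3.1
top stand top 1505 [ 483.6 -239.3] [ 62.1 131.8] 10.5 z 56.4
[[441.0, -180.0], [465.0, -310.0], [526.0, -298.0], [502.0, -169.0]]
```

View pics/topc.png

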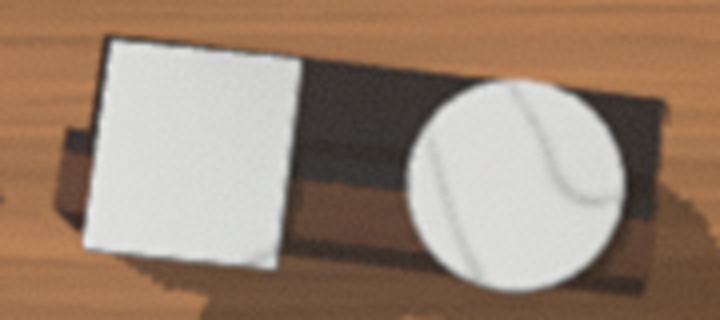

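View pics/topst.png

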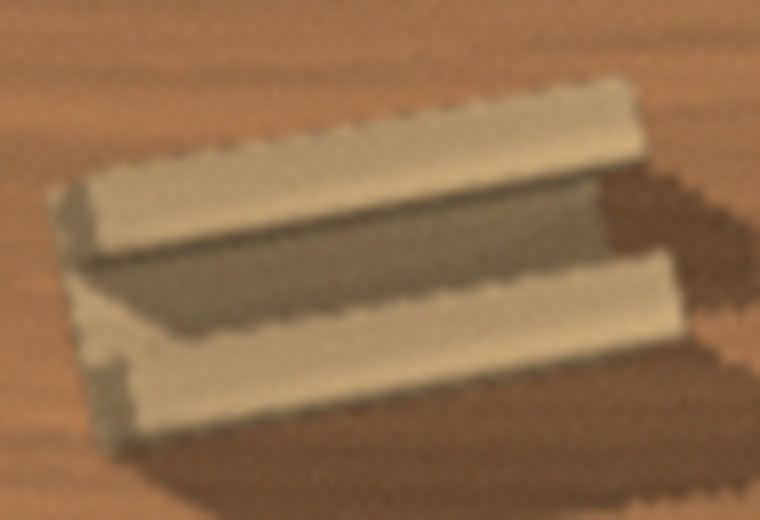

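```bash
cat >> h.py <<'E'
from scipy.spatial.transform import Rotation as Ro
def goto(p,yang=None):
    s=env.sense(); R=Ro.from_quat(np.roll(s['tcp_rot'],-1)).as_matrix()
    dp=R.T@(np.array(p)-s['tcp_pos'])/1000
    y=np.arctan2(R[1,1],R[0,1])
    print('t',round(s['t'],2),'tcp',s['tcp_pos'].round(1),'yang',y.round(3),'F',s['force'].round(1),'op',round(s['opening'],3),'q',s['qpos'].round(2))
    print('dp',dp.round(4),'twist',None if yang is None else round(-((yang-y+np.pi)%(2*np.pi)-np.pi),3))
    print('world axes in tool: x',R[0].round(3),'y',R[1].round(3))
E
python3 -c "
from h import *
goto([658,191,150],-0.115)"
```

```text
t 1.0 tcp [ 283.1 -612.7  231.4] yang -1.138 F [-0.5  1.   0.3] op 0.999 q [-1.29  0.29  1.58  0.    1.28 -0.15]
dp [ 0.6774 -0.5724  0.0813] twist -1.023
world axes in tool: x [0.908 0.419 0.   ] y [ 0.419 -0.908 -0.   ]
```

>>> move_arm --hand '[0,0,0,0,0,0,0,0,0,0,0,0]' --pt "0.6774 -0.5724 0" --pt "0.6774 -0.5724 0" --pt "0.6774 -0.5724 0" --pt "0.6774 -0.5724 0" --pt "0.6774 -0.5724 0" --pt "0.6774 -0.5724 0" --pt "0.6774 -0.5724 0" --pt "0.6774 -0.5724 0" --pt "0.6774 -0.5724 0" --pt "0.6774 -0.5724 0" --pt "0.6774 -0.5724 0" --pt "0.6774 -0.5724 0" --twist '[-1.023,-1.023,-1.023,-1.023,-1.023,-1.023,-1.023,-1.023,-1.023,-1.023,-1.023,-1.023]' --grip_force 25

```text
t: 2.0
tcp_pos: [495.0, -157.7, 231.8]
tcp_rot: [0.001, 0.747, 0.665, 0.0]
force: [1.5, -1.2, -0.4]
opening: 0.0
```

```bash
python3 -c "
from h import *
goto([658,191,150],-0.115)"
```

```text
t 2.0 tcp [ 495.  -157.7  231.8] yang -0.115 F [ 1.5 -1.2 -0.4] op 0.0 q [-0.5  -0.06  1.96 -0.    1.25 -0.39]
dp [0.3651 0.1218 0.0817] twist -0.0
world axes in tool: x [0.115 0.993 0.001] y [ 0.993 -0.115 -0.001]
```

>>> move_arm --hand '[0,0,0,0,0,0,0,0,0,0,0,0]' --pt "0.3651 0.1218 0" --pt "0.3651 0.1218 0" --pt "0.3651 0.1218 0" --pt "0.3651 0.1218 0" --pt "0.3651 0.1218 0" --pt "0.3651 0.1218 0" --pt "0.3651 0.1218 0.08" --pt "0.3651 0.1218 0.08" --pt "0.3651 0.1218 0.08" --pt "0.3651 0.1218 0.08" --pt "0.3651 0.1218 0.08" --pt "0.3651 0.1218 0.08" --twist '[0,0,0,0,0,0,0,0,0,0,0,0]'

```text
t: 3.0
tcp_pos: [656.5, 190.4, 149.0]
tcp_rot: [-0.001, 0.746, 0.666, -0.002]
force: [-0.9, -0.1, -0.1]
opening: -0.004
```

```bash
python3 -c "
from h import *
im,d=env.grab_frame('scene'); cv2.imwrite('pics/s1.png',cv2.resize(im[200:380,220:460],(800,600)))
goto([657,191,20],-0.115)"
```

```text
t 3.05 tcp [657.2 189.3 150.8] yang -0.114 F [-0.6  0.6  0.7] op 0.001 q [ 0.13  0.38  1.62 -0.    1.15  0.25]
dp [ 0.0017 -0.0002  0.1308] twist 0.001
world axes in tool: x [ 0.114  0.994 -0.001] y [ 0.994 -0.114 -0.001]
```

View pics/s1.png

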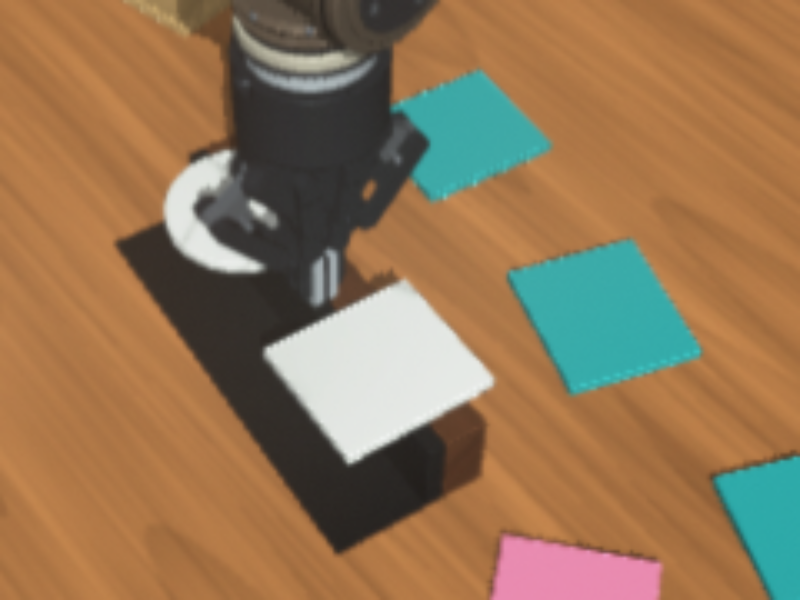

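The picture shows the shut fingertips (323,300) well above the slab, whose over-mat end is at the left; this is consistent with the target. Descending slowly.

>>> move_arm --hand '[0,0,0,0,0,0,0,0,0,0,0,0]' --pt "0.001 0 0.04" --pt "0.001 0 0.07" --pt "0.001 0 0.077" --pt "0.001 0 0.082" --pt "0.001 0 0.086" --pt "0.001 0 0.09" --pt "0.001 0 0.094" --pt "0.001 0 0.098" --pt "0.001 0 0.102" --pt "0.001 0 0.106" --pt "0.001 0 0.11" --pt "0.001 0 0.114" --twist '[0,0,0,0,0,0,0,0,0,0,0,0]'

```text
t: 4.05
tcp_pos: [657.3, 190.2, 36.8]
tcp_rot: [-0.0, 0.747, 0.665, -0.0]
force: [0.3, -0.5, 0.0]
opening: 0.003
```

>>> move_arm --hand '[0,0,0,0,0,0,0]' --pt "0 0 0.004" --pt "0 0 0.008" --pt "0 0 0.012" --pt "0 0 0.016" --pt "0 0 0.016" --pt "0 0 0.016" --pt "0 0 0.016" --twist '[0,0,0,0,0,0,0]'

```text
t: 4.63
tcp_pos: [659.7, 190.1, 22.6]
tcp_rot: [0.002, 0.747, 0.665, 0.002]
force: [5.5, 0.5, 1.4]
opening: 0.004
```

```bash
python3 -c "
from h import *
im,d=env.grab_frame('scene'); cv2.imwrite('pics/s2.png',cv2.resize(im[200:380,220:460],(800,600)))
goto([657,191,20],-0.115)"
```

```text
t 4.68 tcp [659.7 190.1  22.5] yang -0.115 F [ 6.5 -1.   1.3] op 0.002 q [ 0.13  0.53  1.66 -0.    0.94  0.25]
dp [ 0.0006 -0.0028  0.0025] twist -0.0
world axes in tool: x [0.115 0.993 0.006] y [ 0.993 -0.115  0.001]
```

View pics/s2.png

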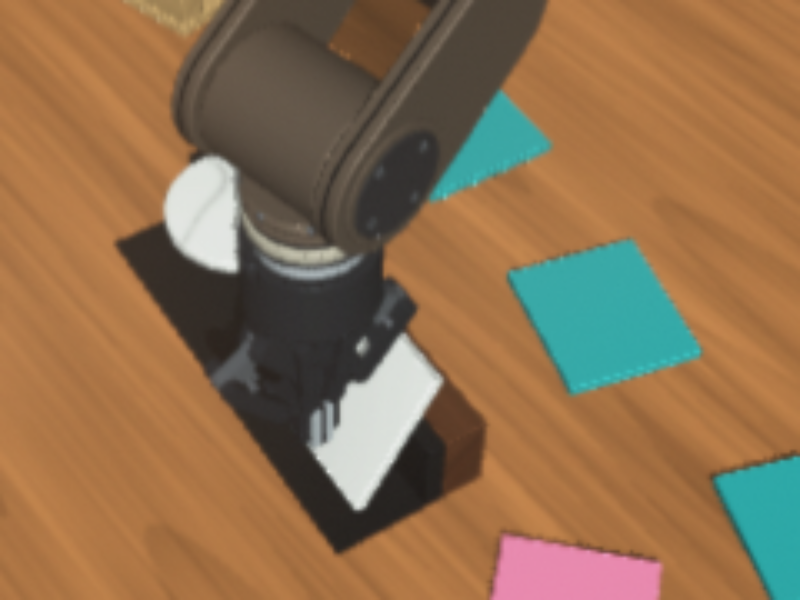

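The square slab is tipped (lower corner at about (358,508), upper at (440,380)). Retreating away and up.

>>> move_arm --hand '[0,0,0,0,0,0,0,0,0,0,0,0]' --pt "0 0.003 -0.003" --pt "0 0.008 -0.007" --pt "0 0.014 -0.015" --pt "0 0.018 -0.035" --pt "0 0.018 -0.07" --pt "0 0.018 -0.11" --pt "0 0.018 -0.14" --pt "0 0.018 -0.18" --pt "-0.04 0.018 -0.2" --pt "-0.08 0 -0.2" --pt "-0.12 0 -0.2" --pt "-0.12 0 -0.2" --twist '[0,0,0,0,0,0,0,0,0,0,0,0]'

```text
t: 5.68
tcp_pos: [642.8, 65.4, 222.6]
tcp_rot: [0.001, 0.748, 0.664, -0.001]
force: [1.0, -0.1, -0.5]
opening: 0.004
```

```bash
python3 - <<'E'
from h import *
for n in ["scene","top"]:
    im,d=env.grab_frame(n); cv2.imwrite(f'pics/{n}3.png',cv2.resize(im[190:370,220:460] if n=='scene' else im[150:270,160:320],(800,600)))
    for r in env.silhouettes("slab",n):
        m=cv2.erode(r['pixels'].astype(np.uint8),np.ones((3,3)))>0
        P=cloud(n,m,d)
        if len(P)<20 or np.percentile(P[:,2],90)<30: continue
        c=P.mean(0); P=P[np.linalg.norm(P-c,axis=1)<75]
        for _ in range(3):
            c=P.mean(0); nn=np.linalg.svd(P-c,full_matrices=False)[2][2]; P=P[abs((P-c)@nn)<5]
        if nn[2]<0: nn=-nn
        print(n,r['location'],len(P),'c',c.round(1),'n',nn.round(3),'tilt',np.degrees(np.arccos(nn[2])).round(1),'yaw',np.arctan2(nn[1],nn[0]).round(3))
        t=P[:,2]; hi=P[t>np.percentile(t,95)]; lo=P[t<np.percentile(t,5)]
        print(' hi',hi.mean(0).round(1),'lo',lo.mean(0).round(1),'zmax',t.max(),'y',np.percentile(P[:,1],[1,99]))
    for r in env.silhouettes("disc",n): print('disc',np.median(cloud(n,r['pixels'],d),0).round(1))
goto([600,195,150],-0.12)
E
```

```text
scene [317.5, 328.3] 1608 c [637.3 199.8  51.5] n [ 0.856 -0.092  0.508] tilt 59.5 yaw -0.107
 hi [615.1 204.   90.4] lo [660.7 196.3  10.9] zmax 95.37579687750338 y [154.58389526 241.00694787]
top [282.8, 462.9] 342 c [ 488.7 -238.1   11.3] n [0.245 0.051 0.968] tilt 14.5 yaw 0.204
 hi [ 488.8 -239.9   15.2] lo [ 491.5 -245.     7.2] zmax 16.95329456295599 y [-299.63312872 -176.51159673]
top [200.5, 217.4] 403 c [629.5 214.4  67.4] n [ 0.842 -0.095  0.53 ] tilt 58.0 yaw -0.112
 hi [613.1 215.6  95.1] lo [660.3 220.   18. ] zmax 98.07949294115724 y [186.5510288  237.37420037]
disc [598.3  10.7  63.1]
t 5.98 tcp [643.8  72.2 221. ] yang -0.114 F [0.5 0.4 0.4] op -0.001 q [-0.04  0.24  1.66  0.    1.25  0.07]
dp [ 0.1171 -0.0573  0.0711] twist 0.006
world axes in tool: x [ 0.113  0.994 -0.001] y [ 0.994 -0.113  0.   ]
```

View pics/scene3.png

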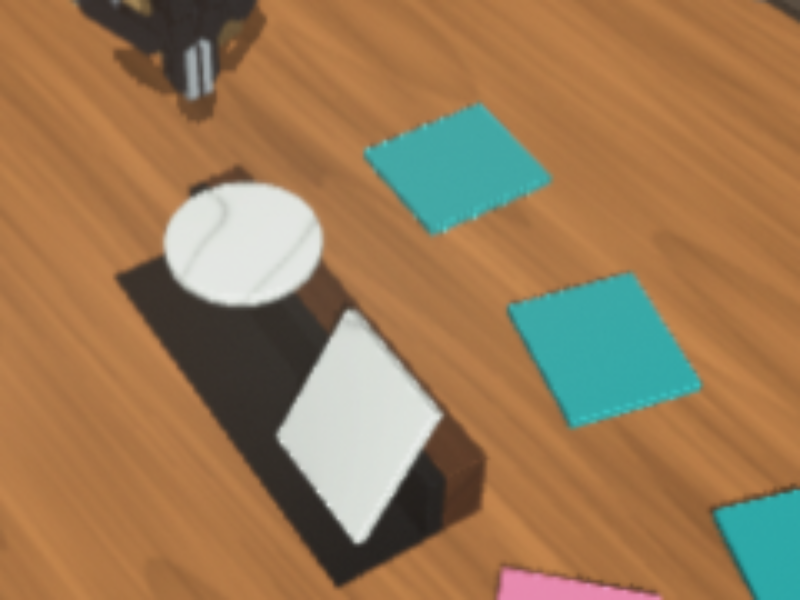

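View pics/top3.png

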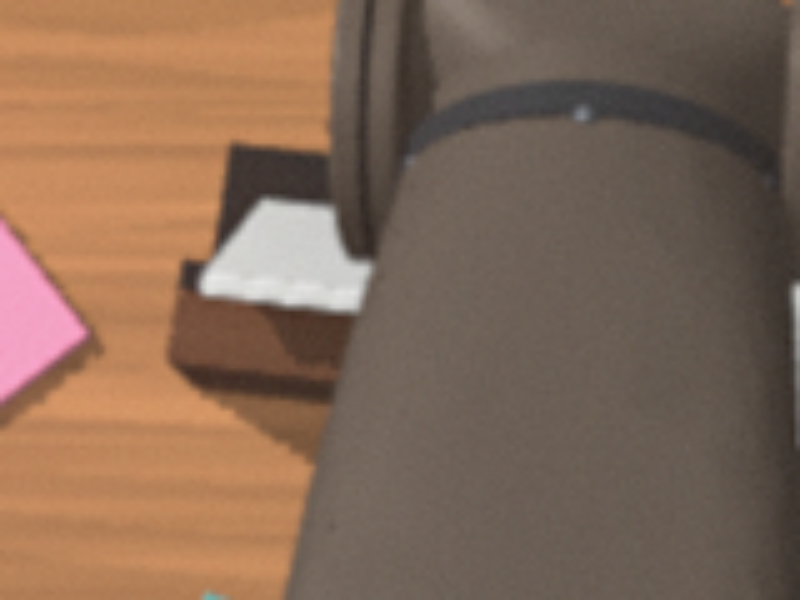

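The scene view shows the slab leaning at ~60° (raised edge (350,312)-(440,412)), disc undisturbed. I'll go over the raised end, with the jaws opened along the slab's normal.

>>> move_arm --hand '[0.06,0.06,0.06,0.06,0.06,0.06,0.06,0.06,0.06]' --pt "0.124 -0.041 0" --pt "0.124 -0.041 0" --pt "0.124 -0.041 0" --pt "0.124 -0.041 0" --pt "0.124 -0.041 0.04" --pt "0.124 -0.041 0.08" --pt "0.124 -0.041 0.08" --pt "0.124 -0.041 0.08" --pt "0.124 -0.041 0.08" --twist '[0,0,0,0,0,0,0,0,0]'

```text
t: 6.73
tcp_pos: [618.1, 199.3, 142.9]
tcp_rot: [0.0, 0.746, 0.666, 0.001]
force: [0.6, -0.7, 0.7]
opening: 0.701
```

```bash
python3 - <<'E'
from h import *
im,d=env.grab_frame('scene'); cv2.imwrite('pics/s4.png',cv2.resize(im[190:370,220:460],(800,600)))
goto([618,200,68],-0.115)
E
```

```text
t 6.78 tcp [619.  199.2 144.3] yang -0.115 F [ 0.3 -0.  -0.1] op 0.702 q [0.16 0.31 1.71 0.   1.11 0.27]
dp [ 0.0005 -0.0014  0.0763] twist 0.0
world axes in tool: x [0.115 0.993 0.004] y [ 0.993 -0.115  0.001]
```

View pics/s4.png

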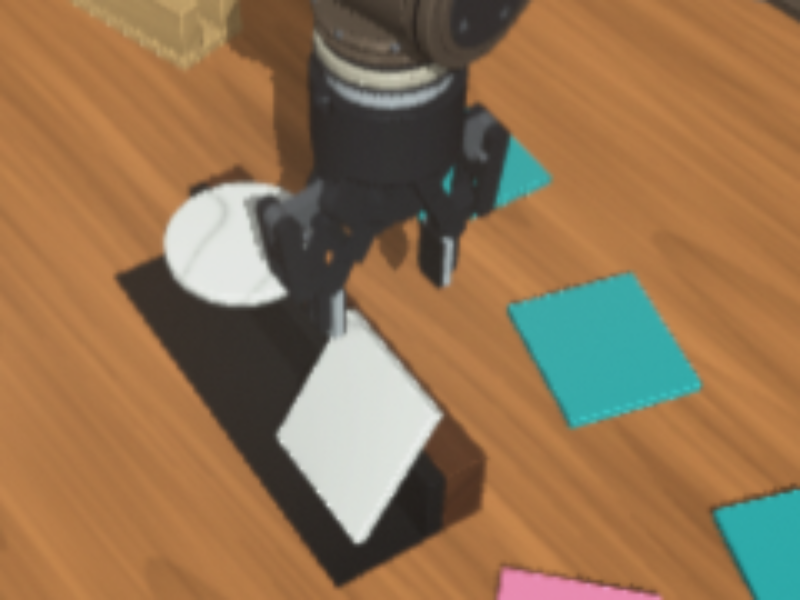

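>>> move_arm --hand '[0.06,0.06,0.06,0.06,0.06,0.06,0.06]' --pt "0.001 -0.001 0.03" --pt "0.001 -0.001 0.045" --pt "0.001 -0.001 0.055" --pt "0.001 -0.001 0.065" --pt "0.001 -0.001 0.075" --pt "0.001 -0.001 0.075" --pt "0.001 -0.001 0.075" --twist '[0,0,0,0,0,0,0]'

```text
t: 7.37
tcp_pos: [616.6, 199.9, 66.6]
tcp_rot: [0.0, 0.747, 0.665, 0.0]
force: [0.5, -0.8, 0.6]
opening: 0.705
```

```bash
python3 - <<'E'
from h import *
im,d=env.grab_frame('scene'); cv2.imwrite('pics/s5.png',cv2.resize(im[190:370,220:460],(800,600)))
goto([652,196,68],-0.115)
E
```

```text
t 7.42 tcp [617.  199.9  67.2] yang -0.115 F [-0.  -0.4  0.4] op 0.707 q [0.16 0.4  1.75 0.   0.99 0.27]
dp [ 0.0001  0.0353 -0.0008] twist -0.0
world axes in tool: x [0.115 0.993 0.001] y [ 0.993 -0.115  0.   ]
```

View pics/s5.png

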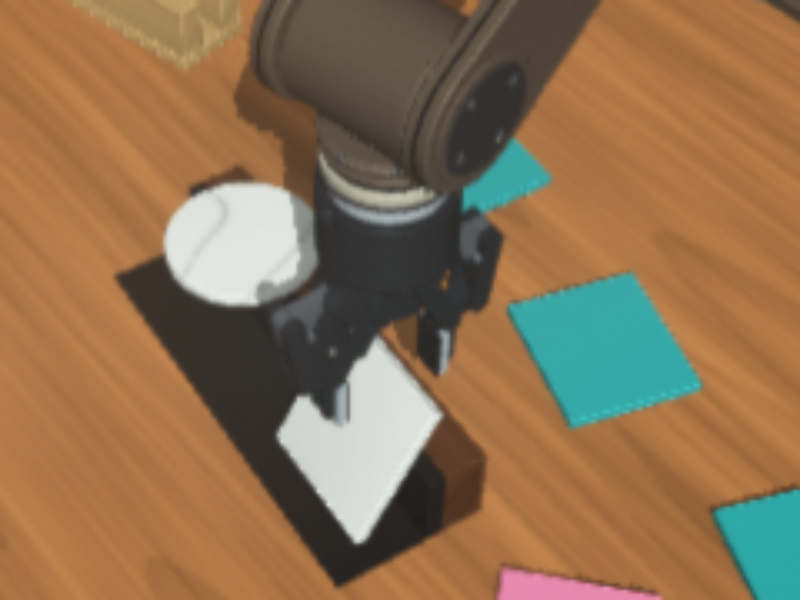

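The fingers straddle the raised end ((340,415) in front, (440,365) behind). Now closing part-way and swinging it upright.

>>> move_arm --hand '[0.044,0.04,0.04,0.038,0.036,0.034,0.032,0.03,0.03,0.03,0.03,0.03]' --pt "0 0 0" --pt "0 0 0" --pt "0 0.003 0" --pt "0 0.006 0" --pt "0 0.009 0" --pt "0 0.013 0" --pt "0 0.017 0" --pt "0 0.021 0" --pt "0 0.025 0" --pt "0 0.029 0" --pt "0 0.033 0" --pt "0 0.036 0" --twist '[0,0,0,0,0,0,0,0,0,0,0,0]'

```text
t: 8.42
tcp_pos: [652.7, 195.7, 66.3]
tcp_rot: [0.0, 0.747, 0.665, 0.0]
force: [0.3, -0.2, 0.4]
opening: 0.352
```

```bash
python3 - <<'E'
from h import *
im,d=env.grab_frame('scene'); cv2.imwrite('pics/s6.png',cv2.resize(im[190:370,220:460],(800,600)))
goto([652,196,68],-0.115)
E
```

```text
t 8.47 tcp [653.1 195.6  66.4] yang -0.115 F [ 0.9  0.  -0.3] op 0.352 q [ 0.14  0.47  1.66 -0.    1.01  0.26]
dp [ 0.0003 -0.0012 -0.0016] twist -0.0
world axes in tool: x [0.115 0.993 0.001] y [ 0.993 -0.115  0.   ]
```

View pics/s6.png

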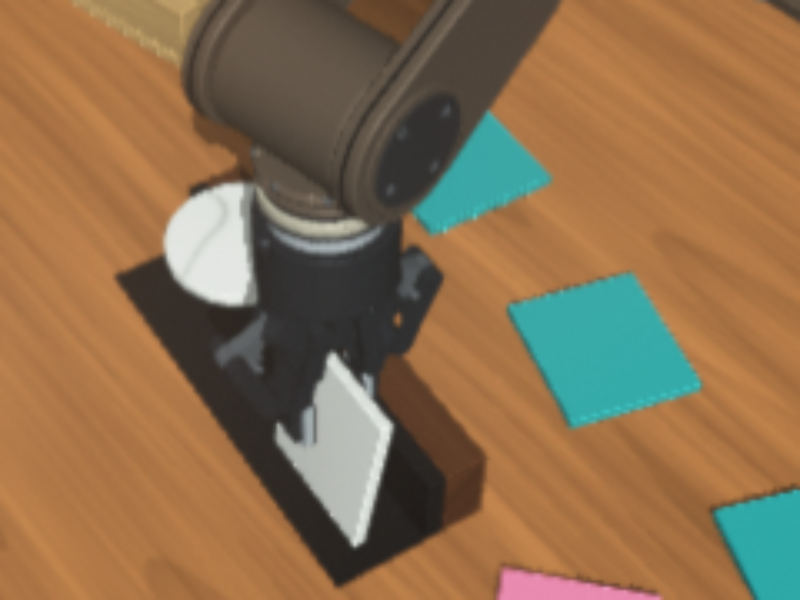

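Slab is nearly upright, between the pads. Nudge a bit more and close.

>>> move_arm --hand '[0.026,0.022,0.018,0.014,0.01,0.006,0.002,0.002,0.002,0.002]' --pt "0 0.002 0" --pt "0 0.003 0" --pt "0 0.003 0" --pt "0 0.003 0" --pt "0 0.003 0" --pt "0 0.003 0" --pt "0 0.003 0" --pt "0 0.003 0" --pt "0 0.003 0" --pt "0 0.003 0" --twist '[0,0,0,0,0,0,0,0,0,0]' --grip_force 45

```text
t: 9.3
tcp_pos: [655.0, 195.5, 66.3]
tcp_rot: [-0.0, 0.747, 0.665, -0.0]
force: [-0.3, 0.9, -0.5]
opening: 0.086
```

>>> move_arm --hand '[0.002,0.002,0.002,0.002,0.002,0.002,0.002]' --pt "0 0 -0.005" --pt "0 0 -0.015" --pt "0 0 -0.035" --pt "0 0 -0.06" --pt "0 0 -0.09" --pt "0 0 -0.1" --pt "0 0 -0.1" --twist '[0,0,0,0,0,0,0]'

```text
t: 9.88
tcp_pos: [657.6, 195.9, 171.8]
tcp_rot: [0.003, 0.747, 0.665, 0.004]
force: [0.3, 0.7, -0.0]
opening: 0.086
```

```bash
python3 - <<'E'
from h import *
im,d=env.grab_frame('scene'); cv2.imwrite('pics/s7.png',cv2.resize(im[160:370,200:480],(800,600)))
goto([485.5,-239,170],0.178)
for r in env.silhouettes("slab",'scene'):
        m=cv2.erode(r['pixels'].astype(np.uint8),np.ones((3,3)))>0
        P=cloud('scene',m,d)
        if len(P)<20 or np.percentile(P[:,2],90)<30: continue
        for _ in range(3):
            c=np.median(P,0); nn=np.linalg.svd(P-P.mean(0),full_matrices=False)[2][2]; P=P[abs((P-c)@nn)<5]
        print(len(P),c.round(1),'n',nn.round(3),'z',np.percentile(P[:,2],[1,99]),'y',np.percentile(P[:,1],[1,99]))
E
```

```text
t 9.93 tcp [656.1 195.5 168.6] yang -0.115 F [ 0.1 -1.2 -1.6] op 0.088 q [ 0.14  0.36  1.61 -0.    1.18  0.26]
dp [-0.4513 -0.1196 -0.0024] twist -0.293
world axes in tool: x [0.115 0.993 0.004] y [ 0.993 -0.115  0.001]
701 [664.9 216.4 151.2] n [ 0.995 -0.099  0.015] z [114.60987195 208.64391851] y [153.15637937 238.29010695]
```

View pics/s7.png

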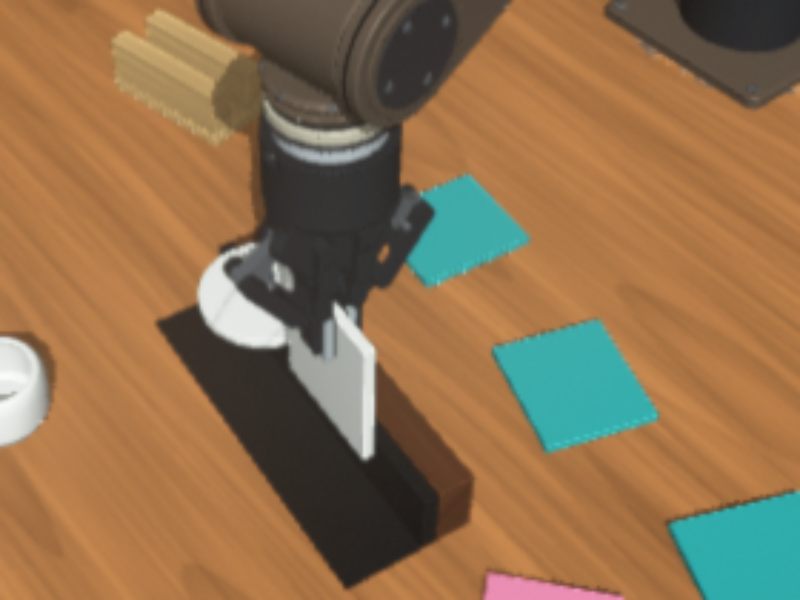

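The slab hangs upright in the grip and clear of the rail. Carrying it over the stand.

>>> move_arm --hand '[0.002,0.002,0.002,0.002,0.002,0.002,0.002,0.002,0.002,0.002,0.002,0.002]' --pt "-0.02 -0.006 0" --pt "-0.055 -0.015 0" --pt "-0.09 -0.025 0" --pt "-0.13 -0.035 0" --pt "-0.17 -0.045 0" --pt "-0.21 -0.055 0" --pt "-0.25 -0.066 0" --pt "-0.29 -0.077 0" --pt "-0.33 -0.088 0" --pt "-0.37 -0.098 0" --pt "-0.405 -0.108 0" --pt "-0.43 -0.115 0" --twist '[-0.02,-0.05,-0.07,-0.1,-0.12,-0.15,-0.17,-0.2,-0.22,-0.25,-0.27,-0.293]'

```text
t: 10.98
tcp_pos: [488.7, -220.3, 163.5]
tcp_rot: [-0.002, 0.642, 0.767, -0.001]
force: [0.1, -0.5, -2.4]
opening: 0.087
```

```bash
python3 - <<'E'
from h import *
goto([484.5,-239.3,150],0.178)
E
```

```text
t 10.98 tcp [ 488.7 -220.3  163.5] yang 0.177 F [ 0.1 -0.5 -2.4] op 0.087 q [-0.61  0.05  1.97 -0.    1.12 -0.79]
dp [-0.018  -0.0074  0.0135] twist -0.001
world axes in tool: x [-0.176  0.984 -0.004] y [0.984 0.176 0.002]
```

>>> move_arm --hand '[0.002,0.002,0.002,0.002,0.002]' --pt "-0.01 -0.004 0.005" --pt "-0.018 -0.0075 0.01" --pt "-0.018 -0.0075 0.01" --pt "-0.018 -0.0075 0.01" --pt "-0.018 -0.0075 0.01" --twist '[0,0,0,0,0]'

```text
t: 11.4
tcp_pos: [487.5, -236.1, 155.5]
tcp_rot: [-0.001, 0.641, 0.768, 0.0]
force: [0.5, 0.3, -1.4]
opening: 0.086
```

```bash
python3 - <<'E'
from h import *
im,d=env.grab_frame('scene'); cv2.imwrite('pics/s8.png',cv2.resize(im[110:230,190:350],(800,600)))
goto([484.5,-239.3,120],0.178)
for q in ('slab','stand'):
    for r in env.silhouettes(q,'scene'):
        P=cloud('scene',cv2.erode(r['pixels'].astype(np.uint8),np.ones((3,3)))>0,d)
        if len(P)<20 or (q=='slab' and np.percentile(P[:,2],90)<30): continue
        c=np.median(P,0); nn=np.linalg.svd(P-P.mean(0),full_matrices=False)[2][2]
        print(q,len(P),c.round(1),'n',nn.round(3),np.percentile(P,[1,99],axis=0).round(0).tolist())
E
```

```text
t 11.45 tcp [ 487.7 -236.2  155.9] yang 0.18 F [-0.1 -0.4 -1.3] op 0.087 q [-0.64  0.07  1.97  0.    1.1  -0.82]
dp [-0.0025 -0.0037  0.0359] twist 0.002
world axes in tool: x [-0.179  0.984 -0.   ] y [0.984 0.179 0.001]
slab 546 [ 491.1 -221.7  132.7] n [ 0.984  0.18  -0.002] [[483.0, -276.0, 99.0], [501.0, -193.0, 189.0]]
stand 1400 [ 500.3 -220.2   40.1] n [-0.358 -0.152 -0.921] [[449.0, -297.0, 3.0], [527.0, -170.0, 56.0]]
```

View pics/s8.png

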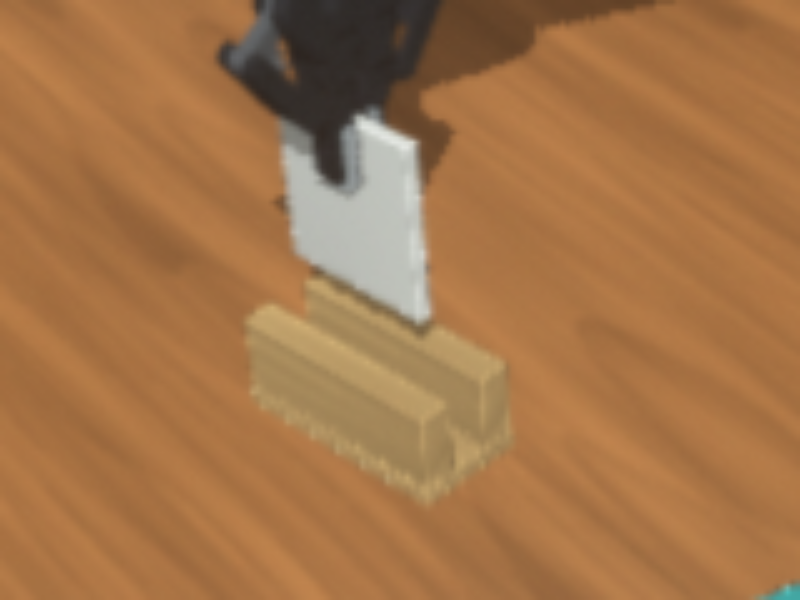

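>>> move_arm --hand '[0.002,0.002,0.002,0.002,0.002,0.002]' --pt "-0.0025 -0.0035 0" --pt "-0.0025 -0.0035 0.01" --pt "-0.0025 -0.0035 0.02" --pt "-0.0025 -0.0035 0.03" --pt "-0.0025 -0.0035 0.03" --pt "-0.0025 -0.0035 0.03" --twist '[0,0,0,0,0,0]'

```text
t: 12.05
tcp_pos: [483.4, -240.0, 124.6]
tcp_rot: [-0.002, 0.641, 0.767, -0.0]
force: [-0.2, 0.3, -1.9]
opening: 0.085
```

```bash
python3 - <<'E'
from h import *
im,d=env.grab_frame('scene'); cv2.imwrite('pics/s9.png',cv2.resize(im[110:230,190:350],(800,600)))
goto([484.5,-239.3,120],0.178)
for q in ('slab','stand'):
    for r in env.silhouettes(q,'scene'):
        P=cloud('scene',r['pixels'],d)
        if q=='slab':
            if len(P)<20 or np.percentile(P[:,2],90)<30: continue
        else: P=P[P[:,2]>49]
        u=P[:,:2]@np.array([[.984,-.177],[.177,.984]])
        print(q,len(P),np.median(u,0).round(1),np.percentile(u,[1,50,99],axis=0).round(1).tolist())
        if q=='stand': print(np.histogram(u[:,0],bins=np.arange(395,480,4)))
E
```

```text
t 12.1 tcp [ 484.  -240.5  125.6] yang 0.178 F [ 0.6 -0.  -1.5] op 0.09 q [-0.65  0.11  1.99  0.    1.04 -0.83]
dp [0.0011 0.0007 0.0056] twist -0.0
world axes in tool: x [-0.177  0.984 -0.001] y [0.984 0.177 0.001]
slab 712 [ 439.  -308.8] [[431.9, -369.9], [439.0, -308.8], [442.1, -278.2]]
stand 386 [ 456.  -296.2] [[406.2, -381.7], [456.0, -296.2], [468.9, -254.6]]
(array([ 0,  0,  6, 18, 16, 16, 19, 18,  0,  2,  0,  0,  3, 38, 40, 55, 52,
       73, 30,  0,  0]), array([395, 399, 403, 407, 411, 415, 419, 423, 427, 431, 435, 439, 443,
       447, 451, 455, 459, 463, 467, 471, 475, 479]))
```

View pics/s9.png

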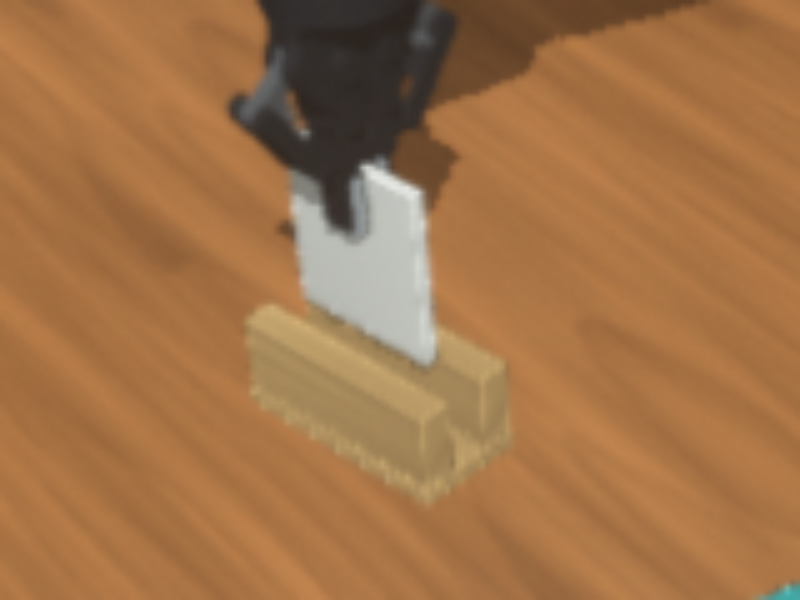

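>>> move_arm --hand '[0.002,0.002,0.002,0.002,0.002,0.002,0.002,0.002]' --pt "0.003 0.0012 0" --pt "0.003 0.0012 0.006" --pt "0.003 0.0012 0.012" --pt "0.003 0.0012 0.018" --pt "0.003 0.0012 0.024" --pt "0.003 0.0012 0.03" --pt "0.003 0.0012 0.036" --pt "0.003 0.0012 0.036" --twist '[0,0,0,0,0,0,0,0]'

```text
t: 12.87
tcp_pos: [483.9, -236.8, 88.4]
tcp_rot: [-0.002, 0.642, 0.767, -0.0]
force: [-0.1, -0.2, -2.7]
opening: 0.088
```

```bash
python3 - <<'E'
from h import *
im,d=env.grab_frame('scene'); cv2.imwrite('pics/s10.png',cv2.resize(im[110:230,190:350],(800,600)))
goto([484.5,-239.3,75],0.178)
E
```

```text
t 12.92 tcp [ 484.3 -237.1   89.2] yang 0.178 F [-0.  -1.6 -1. ] op 0.089 q [-0.64  0.16  2.01  0.    0.97 -0.82]
dp [-0.0022 -0.0002  0.0142] twist -0.0
world axes in tool: x [-0.177  0.984 -0.002] y [0.984 0.177 0.001]
```

View pics/s10.png

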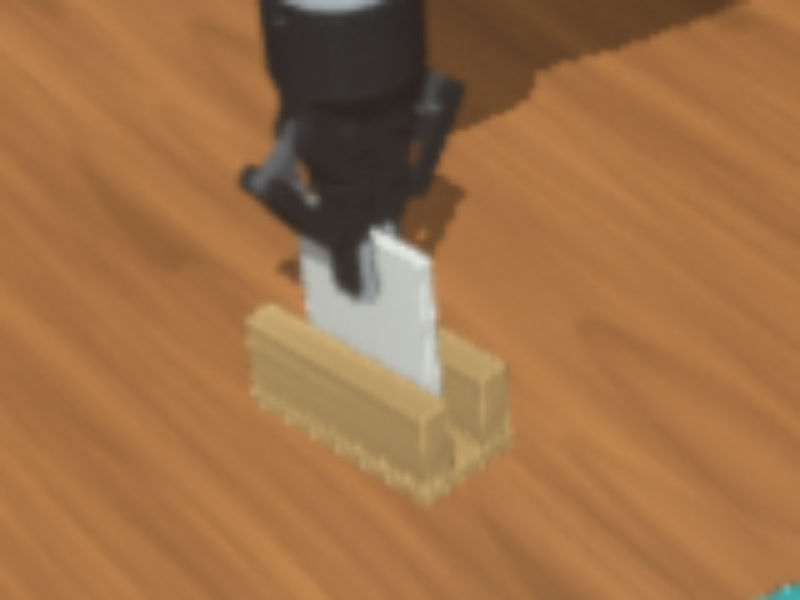

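It has entered the slot cleanly (edge at (440,392), between the boards) with no side force. Lowering to the floor.

>>> move_arm --hand '[0.002,0.002,0.002,0.002,0.002,0.002]' --pt "0 0 0.004" --pt "0 0 0.008" --pt "0 0 0.011" --pt "0 0 0.013" --pt "0 0 0.0145" --pt "0 0 0.0145" --twist '[0,0,0,0,0,0]'

```text
t: 13.42
tcp_pos: [484.8, -237.4, 75.4]
tcp_rot: [-0.0, 0.641, 0.767, -0.0]
force: [0.8, -0.7, -1.8]
opening: 0.089
```

```bash
python3 - <<'E'
from h import *
im,d=env.grab_frame('scene'); cv2.imwrite('pics/s11.png',cv2.resize(im[110:230,190:350],(800,600)))
goto([484.5,-239.3,75],0.178)
E
```

```text
t 13.47 tcp [ 484.9 -237.5   75.7] yang 0.178 F [-0.6 -0.4 -1.1] op 0.092 q [-0.64  0.18  2.02  0.    0.95 -0.82]
dp [-0.0017 -0.0007  0.0007] twist -0.0
world axes in tool: x [-0.177  0.984 -0.   ] y [0.984 0.177 0.   ]
```

View pics/s11.png

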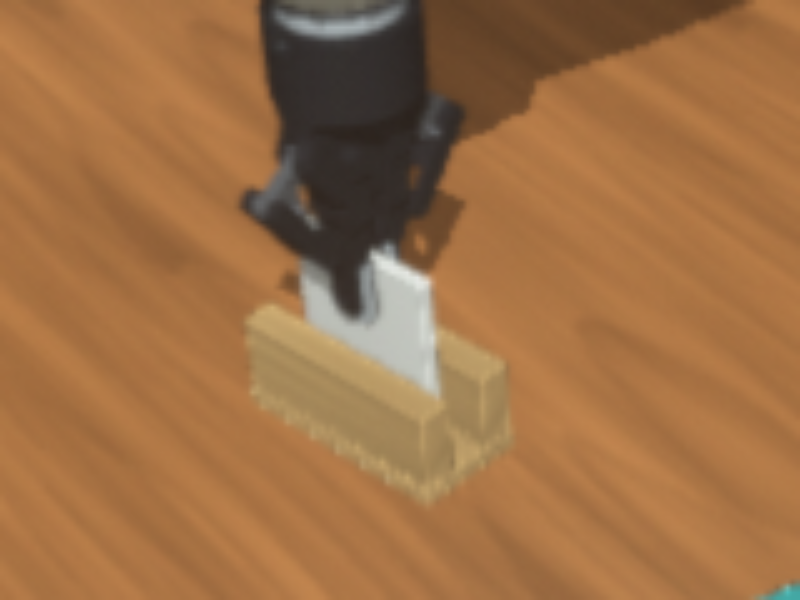

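>>> move_arm --hand '[0.002,0.002,0.002,0.002]' --pt "0 0 0.001" --pt "0 0 0.002" --pt "0 0 0.002" --pt "0 0 0.002" --twist '[0,0,0,0]'

```text
t: 13.8
tcp_pos: [485.2, -237.8, 74.2]
tcp_rot: [0.0, 0.641, 0.767, 0.0]
force: [0.4, -0.2, -0.0]
opening: 0.091
```

>>> move_arm --hand '[0.002,0.002,0.002]' --pt "0 0 0.001" --pt "0 0 0.001" --pt "0 0 0.001" --twist '[0,0,0]'

```text
t: 14.05
tcp_pos: [485.4, -237.8, 74.2]
tcp_rot: [0.0, 0.641, 0.767, 0.0]
force: [-1.4, 1.1, 5.3]
opening: 0.091
```

Floor contact reached (+5 N). Releasing gently.

>>> move_arm --hand '[0.01,0.011,0.012,0.013,0.014,0.016,0.018,0.022,0.026,0.03,0.034,0.034]' --pt "0 0 -0.001" --pt "0 0 -0.001" --pt "0 0 -0.001" --pt "0 0 -0.001" --pt "0 0 -0.001" --pt "0 0 -0.001" --pt "0 0 -0.001" --pt "0 0 -0.001" --pt "0 0 -0.001" --pt "0 0 -0.001" --pt "0 0 -0.001" --pt "0 0 -0.001" --twist '[0,0,0,0,0,0,0,0,0,0,0,0]'

```text
t: 15.05
tcp_pos: [484.9, -237.5, 73.8]
tcp_rot: [0.0, 0.641, 0.767, -0.0]
force: [0.1, 0.3, 0.2]
opening: 0.4
```

>>> move_arm --hand '[0.034,0.034,0.034,0.034,0.034,0.034,0.034,0.034,0.034,0.034,0.034]' --pt "0 0 -0.005" --pt "0 0 -0.015" --pt "0 0 -0.03" --pt "0 0 -0.05" --pt "0 0 -0.08" --pt "0 0 -0.11" --pt "0 0 -0.14" --pt "0.04 0 -0.15" --pt "0.08 0 -0.15" --pt "0.12 0 -0.15" --pt "0.16 0 -0.15" --twist '[0,0,0,0,0,0,0,0,0,0,0]'

```text
t: 15.97
tcp_pos: [456.3, -78.8, 225.5]
tcp_rot: [0.001, 0.642, 0.767, 0.001]
force: [0.4, 0.2, 1.0]
opening: 0.398
```

```bash
python3 - <<'E'
from h import *
im,d=env.grab_frame('scene'); cv2.imwrite('pics/s12.png',cv2.resize(im[110:290,190:430],(800,600)))
goto([484.5,-239.3,75],0.178)
for q in ('slab','stand','disc'):
    for r in env.silhouettes(q,'scene'):
        P=cloud('scene',cv2.erode(r['pixels'].astype(np.uint8),np.ones((3,3)))>0,d)
        if len(P)<20 or (q=='slab' and np.percentile(P[:,2],90)<30): continue
        nn=np.linalg.svd(P-P.mean(0),full_matrices=False)[2][2]
        u=P[:,:2]@np.array([[.984,-.177],[.177,.984]])
        print(q,len(P),np.median(P,0).round(1),'n',nn.round(3),np.percentile(u,[1,50,99],axis=0).round(0).tolist(),np.percentile(P[:,2],[1,99]).round(0))
E
```

```text
t 16.02 tcp [454.7 -72.7 224.7] yang 0.181 F [-1.2  4.7 -0.2] op 0.397 q [-0.38 -0.2   2.09  0.    1.25 -0.56]
dp [-0.17   -0.0008  0.1489] twist 0.003
world axes in tool: x [-0.18   0.984  0.   ] y [0.984 0.18  0.005]
slab 467 [ 491.4 -235.    81.8] n [-0.984 -0.177 -0.003] [[438.0, -363.0], [442.0, -318.0], [445.0, -277.0]] [ 50. 110.]
stand 942 [ 508.7 -203.3   36.9] n [0.752 0.405 0.52 ] [[411.0, -377.0], [465.0, -288.0], [470.0, -254.0]] [ 7. 56.]
disc 1244 [607.3  49.6  61.9] n [ 0.002 -0.     1.   ] [[561.0, -106.0], [607.0, -59.0], [650.0, -15.0]] [59. 65.]
disc 5030 [630.3 166.3   3.7] n [-0.66   0.059 -0.749] [[594.0, -124.0], [649.0, 52.0], [715.0, 150.0]] [-1. 56.]
```

View pics/s12.png

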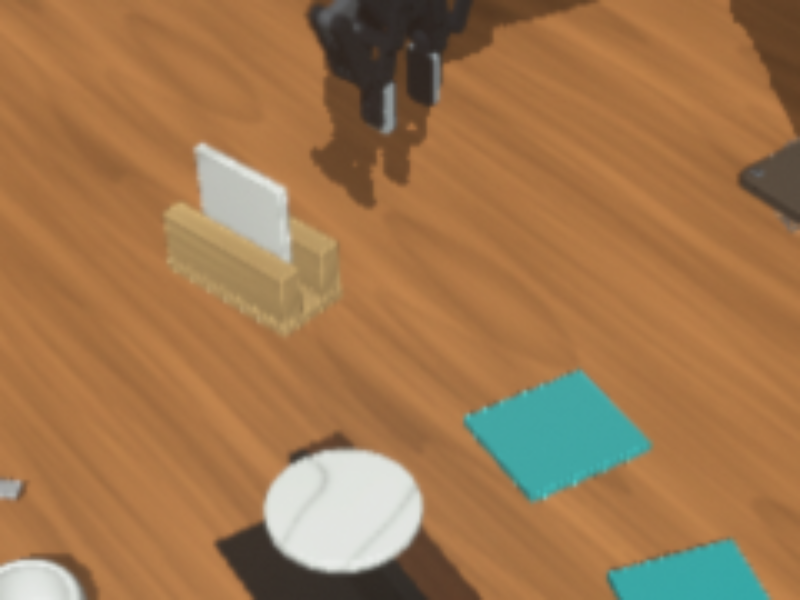

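The slab stands upright in the slot (top edge (200,148)-(288,188)), top at 110 mm, and the disc has not moved. Handing in.

```bash
python3 -c "
from h import *
print(env.hand_in())"
```

```text
the job is handed in; nothing more can be done
None
```

The job is handed in. The square slab stands upright in the drying stand's slot, and the round slab is still lying where it was.

- **Tipping:** I pressed the overhanging end down with shut fingers. The highest force I read was about 6.5 N. The slab came to rest leaning on the rail at about 60° from level.
- **Moving it:** I closed the jaws part-way around the raised end, swung the slab upright and gripped it. I carried it to the slot, lowered it until it touched the floor (about +5 N), and let go.

**Last checks, all from the scene camera:**

| Check | Measured |
|---|---|
| Tilt of the slab's face from vertical | under 1° |
| Squareness to the slot | under 1° |
| Slab's top edge | about 110 mm above the bench, so its centre is about 60 mm up |
| Offset across the slot | 1–2 mm |
| Offset along the slot | within about 5 mm |
| Position of the round slab | within about 2 mm of the start, lying flat |
| Gripper | about 150 mm away along the slot and 150 mm up, touching nothing |
| Time | about 16 s of the 54 s allowed |

**What disagreed:** the two cameras differed by up to about 6 mm in the slab's position and about 3 mm in the stand's. I set the last few millimetres over the slot by comparing slab and stand in the scene view. In two views taken with the arm partly in the way, the networks mislabelled other things, such as the stand as a slab; I ignored those.

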